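# Take the bowl lathe out of gear and refit its lift-off belt door

### The arm

A 7-joint arm with a two-finger parallel gripper is mounted at the origin on the work surface. World frame = base frame: x ahead of the robot, y to its left, z up, the work surface at z = 0. Lengths are in m, angles in rad, forces in N, time in s.
With the tool pointing down it reaches from about 0.4 to 0.85 m from the base axis. Payload 4.5 kg.
Tool frame: the origin (TCP) lies midway between the tips of the shut fingers; the grasp point (between the pads) lies 19 mm behind it; z points along the fingers, y is the line along which they close (so a half turn about z gives the same grasp; the last joint's range is limited). The gripper opens to 88 mm and grips with 3 to 60 N. Pads are 18 mm wide; open, the fingers measure 123 mm over their backs; the gripper's body (75 mm by 187 mm) begins 45 mm behind the grasp point.
Start: joints at [-1.284, 0.689, -0.195, 1.565, 0.157, 0.902, -0.215], TCP at [0.156, 0.605, 0.239] pointing down, gripper open.
Joint ranges: [-3.01, 3.01], [-0.46, 2.08], [-1.47, 1.51], [0.13, 2.56], [-1, 4.14], [0.04, 2.09], [-2.66, 2.66]. Speed limits (rad/s): [2.57, 2.57, 3.14, 3.14, 3.14, 3.14, 3.14].

### API

Orientations are given as a unit quaternion [x, y, z, w].
In Python, from plant import r gives the robot as it stands. The module is installed in compiled form; this text tells all that it offers.
- The arm moves only by the tool step_arm, never from a script. Its argument "series" is a list of rows, each a list of 7 numbers: the shift along the world's x, y, z in mm, then the turn, a rotation vector about the world's x, y, z in rad, then the closure, from 0 (fully open) to 1 (shut). A call has 1 to 20 rows; each row shifts and turns the commanded pose from where the row before left it; what a row does not reach is not made up. A row lasts 1/10 s, in which the tool goes at most 50 mm and 8.59 degrees, less where a joint would pass 70% of its speed; a pose out of reach is approached as far as the arm can. A call is refused whole if a number of a shift passes 50 or a number of a turn 0.15, either way. A call with a gripper value outside its range is refused whole. The fingers move at their own pace and stop on an object; "force" is the grip in N (left out, the last holds). Time passes only in rows, so rows that do not move let the fingers close. It gives the time, the measured TCP pose, the force, the opening and the grip force at its end, in the units of the state.
- r.get_state(): the state, without advancing time (a new reading comes with each control period).
- r.snapshot(name): name is "scene" or "top" or "wrist"; returns (picture, depth): 480x640x3 uint8, blue, green, red; 480x640 float32, m along the optical axis (not along the pixel's ray), 0 where there is no reading.
- r.get_calibration(name): a dict with "intrinsics" (3x3 intrinsics, pixels), "pose" (4x4, takes a point from camera to world coordinates). Camera axes: x right, y up, looking along -z (the intrinsics and any distortion apply to the point x, -y, -z); pixel columns grow to the right and rows downward; lengths in m; the calibration is good to about 2 mm. The wrist camera is an equidistant fisheye: a pixel r from the principal point sees the ray r / f radians off the axis. A picture is of the moment at which its call begins: read the wrist's pose just before it. get_calibration takes no time and is no camera call; for the wrist camera it gives the pose at the moment of the call.
- r.finish_job(): hands the job in; it is judged then, once.
The state is a dict: "clock": time; "q": joint angles; "qd": joint speeds; "joint_torque": joint torques, N m; "tool_pos": TCP position; "eef_rot": TCP orientation; "contact_force": force on the tool from outside, world axes, zero at the start; "moment": the same for the moment, N m; "opening": opening from 0.0 (shut) to 1.0 (fully open); "finger_force": force on a finger pad.
Only numpy, scipy, OpenCV 4.12 (cv2) and the standard library are available. Lean on these libraries where they do the work, as an engineer would, in place of code of your own. Each camera call takes 0.05 s, during which the arm holds its last target. There are 200 camera calls.

### The job

Take the lathe out of gear first: push its black-knobbed speed rod, which is pulled fully out, in to the middle of its three clicks. Then lift the louvred belt door out of the wooden rack, hang it standing well open on the lathe's two pintle pins so that both knuckles sit fully down, and swing it shut against its rubber stops. Leave the rod in the middle click and the other things on the bench where they are.

Things in the scene. Friction and masses are not known exactly. Their poses are not given: they have to be found in the camera images.
- lathe: Fixed grey bowl-lathe headstock, 160 (x) x 230 (y) x 195 mm high, round cover behind to 220 mm. Origin: centre of its underside. Its front (own plane x = -80 mm) looks along own -x and carries the belt opening, the pintles (-y end) and the speed rod (+y end, y = 85 mm). Two rubber stops stand 7 mm out of the front at y = 34 mm. A handwheel (+y end) and a bowl blank (-y end) do not turn.
- speed_rod (a joint): Push-pull rod, m: 0 pulled fully out, 0.018 middle click, 0.036 pushed fully in; grows along the lathe's own +x. Starts within 4 mm of fully out. A detent holds each click: leaving a click takes about 8 N (more when pushed fast), the crest lies half way (9 mm) between clicks, and past it the rod snaps to the next click by itself.
- knob_face (a point): Centre of the outer flat end of the rod's black knob (disc 36 mm diameter, 20 mm long, axis level along the lathe's x, 140 mm above the bench). Moves with the rod: 81 mm out of the front face when fully out, 63 mm at the middle click. Behind the knob is the 12 mm rod.
- pin_low (a point): Foot of the lower pintle pin, on top of its lug, 65 mm above the bench, 12 mm out of the front face (lathe frame x -92, y -95 mm). The pin is vertical, 8 mm diameter, 20 mm high, its top 7 mm tapering to 3 mm. The lug is 8 mm thick and reaches 10 mm round the pin. Axes as the lathe's.
- pin_high (a point): Foot of the upper pintle pin, the same as the lower and 82 mm straight above it (147 mm above the bench).
- door: Loose upright louvred grey door, 120 wide (own y) x 130 high (z) x 10 mm thick (x), 0.2 to 0.4 kg. Origin: centre of its lower edge. Starts standing in the rack. Two steel knuckles beyond its -y edge. Shut, its axes are parallel to the lathe's and its lower edge is 50 mm above the bench; its yaw minus the lathe's is the opening angle, which is positive (counter-clockwise from above).
- knuckle_low (a point): Centre of the lower mouth of the lower knuckle's bore, door frame (0, -74, 15) mm. Knuckle: vertical tube 22 mm outside, 11 mm bore right through, 18 mm high. Seated when it stands on the lower pin's foot.
- knuckle_high (a point): The same for the upper knuckle, door frame (0, -74, 97) mm.
- door_edge (a point): Middle of the door's free vertical edge, door frame (0, 60, 65) mm. With the door hung and shut it lies at x = -92 mm in the lathe's frame; open it is farther out.
- rack: Fixed wooden rack that holds the door upright: foot 90 (x) x 130 (y) x 12 mm, two cheeks 100 mm long and 30 mm high with a 13 mm slot between them along its own y. Origin: centre of its underside; the door stands on the foot, 12 mm above the bench.
- bowl: Loose turned bowl, 170 mm across, 60 mm high; bystander. Origin: centre of its underside.
- dish: Loose small dark bowl, 100 mm across, 40 mm high; bystander. Origin: centre of its underside.
- mallet: Loose turned mallet standing on its head, 76 mm across, 230 mm high; bystander. Origin: centre of its underside.
- tin: Loose flat tin, 60 mm across, 28 mm high; bystander. Origin: centre of its underside.
- faceplate: Loose steel ring lying flat, 76 mm across, 14 mm high; bystander. Origin: centre of its underside.
- gouge: Loose turning gouge lying along its own y, 300 mm long, 28 mm thick; bystander. Origin: under its middle.
- blank: Loose square wooden blank 70 x 70 x 45 mm; bystander. Origin: centre of its underside.
Things that resemble listed ones, but are neither listed nor needed, are in the scene too. Several things have the shape of the door; the one meant has the colours described above.

How it is judged:
On the way, in this order (a step that is already met when the one before it is completed fails the run):
1. the speed rod rests in its middle click (value of joint speed_rod between 0.014 and 0.022 m), for 0.3 s.
2. the door hangs with both knuckles down on both pins, its free edge at least 50 mm out from shut (all of step 1 and horizontal distance between knuckle_low and pin_low below 0.006 m and z of knuckle_low in the frame of pin_low between -0.006 and 0.006 m and horizontal distance between knuckle_high and pin_high below 0.006 m and z of knuckle_high in the frame of pin_high between -0.006 and 0.006 m and x of door_edge in the frame of lathe below -0.142 m), for 0.2 s.
3. the hung door is shut (horizontal distance between knuckle_low and pin_low below 0.006 m and z of knuckle_low in the frame of pin_low between -0.006 and 0.006 m and horizontal distance between knuckle_high and pin_high below 0.006 m and z of knuckle_high in the frame of pin_high between -0.006 and 0.006 m and x of door_edge in the frame of lathe above -0.107 m), for 0.2 s.
At the end, for the whole second after the job is handed in: The rod is within 4 mm of the middle click; each knuckle is within 6 mm of its pin's foot sideways and in height; the door's free edge is within 15 mm of shut; the door is at rest (all of step 1 and all of step 3 and linear speed of door below 0.02 m/s and angular speed of door below 0.2 rad/s); the robot touches nothing.
It fails at once if a bystander is moved by more than 30 mm (distance of any of bowl, dish, mallet, tin, faceplate, gouge, blank from where it was at the start of the episode above 0.03 m).
It also fails if it takes over 64 s, if anything falls off the work surface, if the arm or the gripper's body presses on something with over 40 N, if the wrist force passes 120 N, or if a joint passes its speed limit or range.

## Working session

There is one attempt and no reset: what is moved stays moved. The work goes in short steps, Python scripts to look and compute and a tool call to move; the robot and the scene stay as the last step left them, time stands still between calls to the robot, and variables do not carry over. Pictures are saved under pics/ and viewed, at most 10 in all, crops included, and the job is handed in when it is done.

Besides the shell and the picture viewer there is one more tool, called after ">>>" as name([rows], argument=value, ...), one row to a line, values as JSON. step_arm: Moves the arm, as the interface text tells. Its arguments: {"type":"object","properties":{"series":{"type":"array"},"force":{"type":"number"}},"required":["series"]}

```bash
mkdir -p pics; cat > h.py <<'E'
import numpy as np, cv2
from plant import r
def snap(n):
    c=r.get_calibration(n); im,d=r.snapshot(n); return im,d,np.array(c['intrinsics']),np.array(c['pose'])
def cloud(d,K,T):
    v,u=np.mgrid[:480,:640]
    P=np.stack([(u-K[0,2])/K[0,0]*d,-(v-K[1,2])/K[1,1]*d,-d],-1)
    W=P@T[:3,:3].T+T[:3,3]; W[d==0]=np.nan; return W
E
python3 - <<'E'
from h import *
for n in('scene','top'):
    im,d,K,T=snap(n); np.savez('pics/'+n+'.npz',im=im,d=d,K=K,T=T)
    cv2.imwrite(f'pics/{n}0.png',im); print(n,K.round(1).tolist(),T.round(3).tolist())
s=r.get_state(); print({k:np.round(v,3).tolist() for k,v in s.items()})
E
```

```text
scene [[551.0, 0.0, 321.4], [0.0, 551.0, 238.6], [0.0, 0.0, 1.0]] [[0.059, -0.813, 0.579, 1.338], [0.998, 0.05, -0.031, 0.152], [-0.004, 0.58, 0.815, 1.279], [0.0, 0.0, 0.0, 1.0]]
top [[467.4, 0.0, 322.7], [0.0, 467.4, 237.6], [0.0, 0.0, 1.0]] [[0.015, 0.986, -0.166, 0.319], [-1.0, 0.013, -0.012, 0.168], [-0.01, 0.166, 0.986, 1.132], [0.0, 0.0, 0.0, 1.0]]
{'clock': 0.1, 'q': [-1.284, 0.69, -0.195, 1.566, 0.157, 0.903, -0.215], 'qd': [-0.001, -0.001, -0.0, -0.004, -0.0, -0.0, 0.0], 'joint_torque': [-0.004, -52.849, -1.272, -15.383, -0.053, 0.002, 0.0], 'tool_pos': [0.156, 0.605, 0.238], 'eef_rot': [0.126, 0.992, -0.001, -0.0], 'contact_force': [0.05, -0.939, 0.754], 'moment': [0.029, -0.005, -0.066], 'finger_force': 0.0, 'opening': 0.998}
```

View pics/scene0.png

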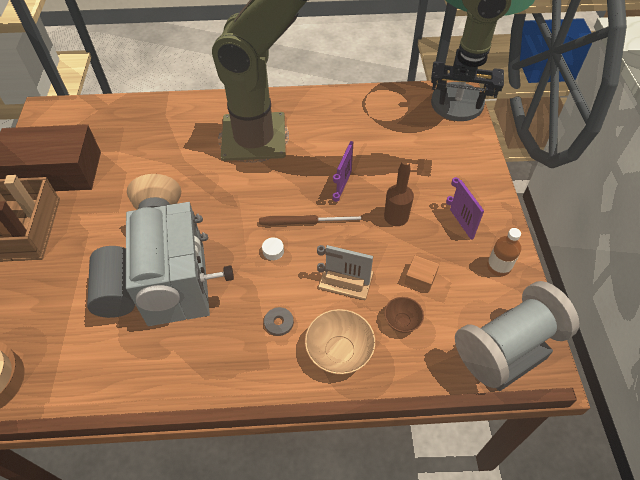

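View pics/top0.png

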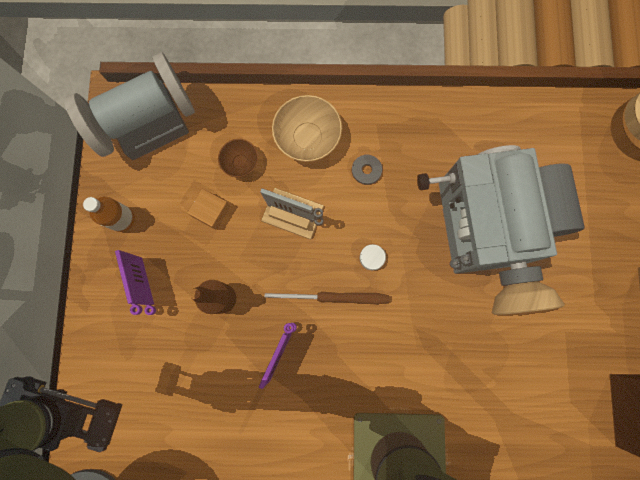

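The top view shows three door-shaped things: grey at (290,207) in the wooden rack, purple at (135,278) and purple at (280,353). Only the grey one has the described colour and stands in the rack. The lathe is at (500,210), its knob at (423,181) and its pintles near (460,262). I'll confirm these in an enlarged crop and measure at the same time.

```bash
python3 - <<'E'
from h import *
Z={n:np.load(f'pics/{n}.npz') for n in('top','scene')}
t=Z['top']; s=Z['scene']
a=cv2.resize(t['im'][140:290,405:555],(400,400),interpolation=cv2.INTER_CUBIC)
b=cv2.resize(t['im'][165:265,240:340],(400,400),interpolation=cv2.INTER_CUBIC)
cv2.imwrite('pics/crop1.png',np.hstack([a,b]))
C=[cloud(z['d'],z['K'],z['T']) for z in (t,s)]
P=np.vstack([c.reshape(-1,3) for c in C]); P=P[~np.isnan(P[:,0])]
def sel(c,x0,x1,y0,y1,z0,z1):
    m=(c[:,0]>x0)&(c[:,0]<x1)&(c[:,1]>y0)&(c[:,1]<y1)&(c[:,2]>z0)&(c[:,2]<z1); return c[m]
T0=C[0].reshape(-1,3)
for uv in((290,207),(265,193),(317,213),(423,181),(460,262),(455,225),(500,180),(450,160),(545,155)): print(uv,C[0][uv[1],uv[0]].round(3))
# door
for nm,c in zip(('top','scene'),C):
    c=c.reshape(-1,3); c=c[~np.isnan(c[:,0])]
    D=sel(c,.40,.58,.13,.35,.125,.16); print(nm,'door top',len(D),D.mean(0).round(4),np.percentile(D[:,2],[5,50,95]).round(4))
    vx,vy,x0,y0=cv2.fitLine(D[:,:2].astype(np.float32),cv2.DIST_HUBER,0,.01,.01).ravel()
    k=(D[:,:2]-[x0,y0])@[vx,vy]; print(' dir',vx,vy,'ang',np.degrees(np.arctan2(vy,vx)),'c',x0,y0,'ext',k.min(),k.max())
    L=sel(c,.2,.7,-.6,-.1,.188,.2); print(' lathe top',len(L),np.median(L,0).round(3),cv2.minAreaRect(L[:,:2].astype(np.float32)))
    L=sel(c,.2,.7,-.6,-.02,.12,.16); K=L[L[:,1]>L[:,1].max()-.03]; print(' knob',len(K),K.min(0).round(4),K.max(0).round(4))
    h=np.histogram(sel(c,.2,.7,-.6,-.1,.15,.24)[:,2],bins=18,range=(.15,.24))[0]; print(' zhist',h)
E
```

```text
(290, 207) [0.563 0.256 0.097]
(265, 193) [0.583 0.308 0.142]
(317, 213) [0.569 0.197 0.009]
(423, 181) [ 0.608 -0.033  0.16 ]
(460, 262) [ 0.444 -0.13   0.079]
(455, 225) [ 0.533 -0.126  0.062]
(500, 180) [ 0.6   -0.182  0.204]
(450, 160) [ 0.712 -0.136 -0.   ]
(545, 155) [ 0.727 -0.374  0.001]
top door top 311 [0.5605 0.2403 0.1377] [0.1262 0.1408 0.1448]
 dir 0.3110706 0.9503868 ang 71.876236 c 0.55870724 0.23580125 ext -0.05575418239443447 0.07143693526568988
 lathe top 5606 [ 0.528 -0.169  0.195] ((0.505547046661377, -0.20444734394550323), (0.34514811635017395, 0.16273993253707886), 8.18642520904541)
 knob 198 [ 0.5952 -0.0546  0.1265] [ 0.631  -0.0248  0.16  ]
 zhist [ 173  183  157  218  320  429  452  338 2409 3043  577  703  759 1460
  443    1    0    0]
scene door top 228 [0.565  0.237  0.1357] [0.1258 0.1375 0.1428]
 dir 0.30632558 0.9519268 ang 72.16206 c 0.56781936 0.24435425 ext -0.06491279773163015 0.059915280060010054
 lathe top 3444 [ 0.558 -0.171  0.194] ((0.510468602180481, -0.2041706144809723), (0.34962475299835205, 0.15992042422294617), 8.049132347106934)
 knob 138 [ 0.6027 -0.0543  0.1212] [ 0.6358 -0.0249  0.1594]
 zhist [ 139  177  190  207  304  323  325  423 2090 1130  373  421  565  799
  141    2    0    0]
```

View pics/crop1.png

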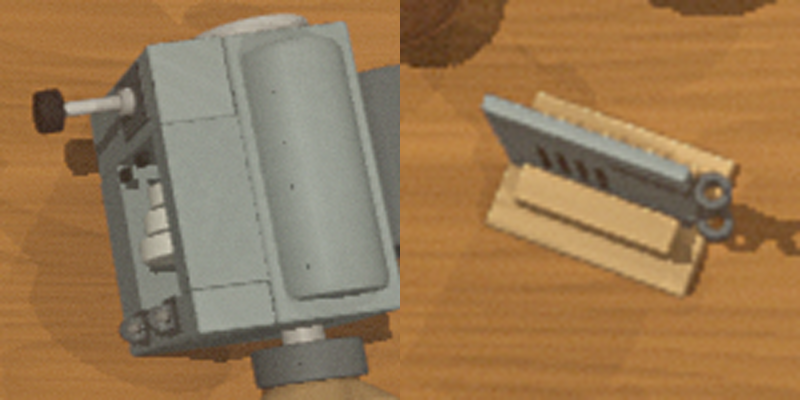

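The crop confirms it: left, the lathe with its knob at crop (48,110) and two pintles at (133,325)/(163,318). Right, the grey louvred door in the wooden rack with its knuckles at (712,190)/(712,220). I'll fit the lathe's front next.

```bash
python3 - <<'E'
from h import *
t=np.load('pics/top.npz'); K,T=t['K'],t['T']; C=cloud(t['d'],K,T)
def ray(u,v,z):
    d=T[:3,:3]@[(u-K[0,2])/K[0,0],-(v-K[1,2])/K[1,1],-1]; return T[:3,3]+d*(z-T[2,3])/d[2]
a=ray(405+150/2.667,140+45/2.667,.195); b=ray(405+197/2.667,140+330/2.667,.195)
print('corners',a.round(4),b.round(4),np.linalg.norm(a-b),np.degrees(np.arctan2(*(a-b)[1::-1])))
c=C.reshape(-1,3); c=c[~np.isnan(c[:,0])]
L=c[(c[:,0]>.42)&(c[:,0]<.58)&(c[:,1]<-.08)&(c[:,1]>-.3)&(c[:,2]>.191)&(c[:,2]<.199)]
pts=[]
for x in np.arange(.42,.57,.01):
    m=L[(L[:,0]>=x)&(L[:,0]<x+.01)]
    if len(m)>3: pts.append(m[m[:,1].argmax()][:2])
vx,vy,x0,y0=cv2.fitLine(np.float32(pts),cv2.DIST_HUBER,0,.01,.01).ravel(); print('edge',np.degrees(np.arctan2(vy,vx)),x0,y0)
yaw=np.radians(np.degrees(np.arctan2(vy,vx))-90) if vx>0 else np.arctan2(-vy,-vx)-np.pi/2
R=np.array([[np.cos(yaw),-np.sin(yaw)],[np.sin(yaw),np.cos(yaw)]])
mid=(a+b)[:2]/2
print('yaw',np.degrees(yaw),'origin',(mid+R@[.08,0]).round(4))
O=mid+R@[.08,0]
for n,p in dict(pin=(-.092,-.095),knob=(-.161,.085),edge=(-.092,.039)).items(): print(n,(O+R@p).round(4))
# pin tops: detected crop px (133,325)->low? (163,318)->high ; project
for p,z in(((-.092,-.095),.085),((-.092,-.095),.167),((-.161,.085),.14)):
    w=T[:3,:3].T@(np.r_[O+R@p,z]-T[:3,3]); print('proj crop',((K[0,0]*w[0]/-w[2]+K[0,2]-405)*2.667).round(1),((K[1,2]-K[1,1]*w[1]/-w[2]-140)*2.667).round(1))
# high points along swing/transit
for nm,(x0,x1,y0,y1) in dict(mallet=(.25,.45,.3,.5),allnear=(.35,.75,-.1,.5)).items():
    m=c[(c[:,0]>x0)&(c[:,0]<x1)&(c[:,1]>y0)&(c[:,1]<y1)]; print(nm,m[:,2].max(),m[m[:,2].argmax()])
E
```

```text
corners [ 0.6513 -0.1068  0.195 ] [ 0.4275 -0.1344  0.195 ] 0.22552593553578684 7.027807282572877
edge 8.107257 0.51276606 -0.12214978
yaw -81.89274 origin [ 0.5507 -0.1998]
pin [ 0.4437 -0.1221]
knob [ 0.6121 -0.0284]
edge [ 0.5763 -0.1032]
proj crop 139.8 325.2
proj crop 168.8 313.1
proj crop 37.1 112.1
mallet 0.23120807012485722 [0.35936868 0.41364655 0.23120807]
allnear 0.23120807012485722 [0.35936868 0.41364655 0.23120807]
```

>>> step_arm([
  [0,0,40,0,0,-0.147,1],
  [0,0,40,0,0,-0.147,1],
  [0,0,40,0,0,-0.147,1],
  [0,0,40,0,0,-0.147,1],
  [30,-39,0,0,0,-0.147,1],
  [30,-39,0,0,0,-0.147,1],
  [30,-39,0,0,0,-0.147,1],
  [30,-39,0,0,0,-0.147,1],
  [30,-39,0,0,0,0,1],
  [30,-39,0,0,0,0,1],
  [30,-39,0,0,0,0,1],
  [30,-39,0,0,0,0,1],
  [30,-39,0,0,0,0,1],
  [30,-39,0,0,0,0,1],
  [30,-39,0,0,0,0,1],
  [30,-39,0,0,0,0,1],
  [30,-39,0,0,0,0,1],
  [30,-39,0,0,0,0,1],
  [30,-39,0,0,0,0,1],
  [0,0,0,0,0,0,1],
], force=20)

```text
clock: 2.1
tool_pos: [0.6085, 0.0117, 0.3977]
eef_rot: [0.659, 0.752, -0.002, 0.002]
contact_force: [-0.3, -0.8, 0.4]
opening: 0.002
finger_force: 0.0
```

>>> step_arm([
  [0,18,-45,0,0,0,1],
  [0,0,-45,0,0,0,1],
  [0,0,-45,0,0,0,1],
  [0,0,-45,0,0,0,1],
  [0,0,-45,0,0,0,1],
  [0,0,-38,0,0,0,1],
  [0,0,0,0,0,0,1],
  [0,0,0,0,0,0,1],
])

```text
clock: 2.9
tool_pos: [0.6062, 0.0384, 0.136]
eef_rot: [0.655, 0.756, -0.0, -0.0]
contact_force: [0.5, -0.5, 1.0]
opening: 0.003
finger_force: 0.0
```

```bash
python3 - <<'E'
from h import *
im,d,K,T=snap('wrist'); np.savez('pics/w1.npz',im=im,d=d,K=K,T=T); cv2.imwrite('pics/w1.png',im); print(K.tolist(),T.round(3).tolist(),r.get_state()['tool_pos'])
E
```

```text
[[371.64829954431775, 0.0, 323.8115011073435], [0.0, 371.64829954431775, 236.25185249984224], [0.0, 0.0, 1.0]] [[0.99, -0.136, -0.041, 0.595], [0.142, 0.943, 0.3, 0.117], [-0.002, -0.303, 0.953, 0.283], [0.0, 0.0, 0.0, 1.0]] [0.60736942 0.03830202 0.137337  ]
```

View pics/w1.png

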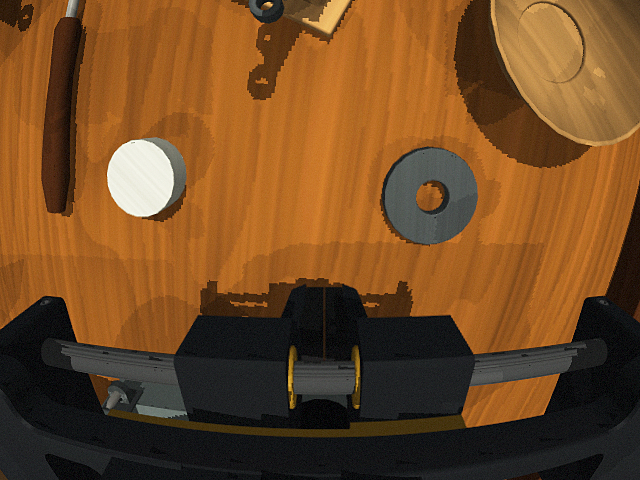

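The wrist picture shows the tin (145,178), faceplate (430,195), the shut fingers (322,300) and part of the lathe at lower left with a pin near (115,395). Next I approach the knob.

>>> step_arm([
  [3,-20,2,0,0,0,1],
  [3,-20,0,0,0,0,1],
  [0,-4,0,0,0,0,1],
  [0,-3,0,0,0,0,1],
  [0,0,0,0,0,0,1],
])

```text
clock: 3.45
tool_pos: [0.6127, -0.0081, 0.1388]
eef_rot: [0.655, 0.756, 0.001, 0.0]
contact_force: [0.2, -0.2, 0.3]
opening: 0.009
finger_force: 0.0
```

>>> step_arm([
  [0,-2,0,0,0,0,1],
  [0,-2,0,0,0,0,1],
  [0,-2,0,0,0,0,1],
  [0,-2,0,0,0,0,1],
  [0,0,0,0,0,0,1],
])

```text
clock: 3.95
tool_pos: [0.6122, -0.0173, 0.1377]
eef_rot: [0.655, 0.755, -0.0, 0.0]
contact_force: [-0.2, 0.1, 0.1]
opening: 0.008
finger_force: 0.0
```

>>> step_arm([
  [0,-2,0,0,0,0,1],
  [0,-1,0,0,0,0,1],
  [0,0,0,0,0,0,1],
])

```text
clock: 4.25
tool_pos: [0.6124, -0.0188, 0.1377]
eef_rot: [0.655, 0.756, 0.001, -0.0]
contact_force: [0.3, 3.2, -1.0]
opening: 0.004
finger_force: 1.3
```

>>> step_arm([
  [0,-1.5,0,0,0,0,1],
  [0,-1.5,0,0,0,0,1],
  [0,0,0,0,0,0,1],
])

```text
clock: 4.55
tool_pos: [0.6127, -0.0208, 0.1377]
eef_rot: [0.655, 0.756, 0.001, -0.001]
contact_force: [1.4, 6.0, -1.2]
opening: 0.003
finger_force: 2.6
```

>>> step_arm([
  [0,-1.5,0,0,0,0,1],
  [0,-1.5,0,0,0,0,1],
  [0,0,0,0,0,0,1],
])

```text
clock: 4.85
tool_pos: [0.6129, -0.0227, 0.1377]
eef_rot: [0.654, 0.756, 0.002, -0.001]
contact_force: [1.8, 7.3, -0.3]
opening: 0.005
finger_force: 3.5
```

>>> step_arm([
  [0,-1.5,0,0,0,0,1],
  [0,-1.5,0,0,0,0,1],
  [0,0,0,0,0,0,1],
])

```text
clock: 5.15
tool_pos: [0.6128, -0.0284, 0.1378]
eef_rot: [0.655, 0.756, 0.0, 0.0]
contact_force: [-0.1, -0.2, -0.3]
opening: 0.003
finger_force: 0.0
```

The contact force fell to zero after about 10 mm of travel, so the rod snapped. I back off and go above the door.

>>> step_arm([
  [0,25,0,0,0,0,1],
  [0,25,20,0,0,0,0],
  [-8,37,15,0,0,-0.112,0],
  [-8,37,15,0,0,-0.112,0],
  [-8,37,15,0,0,-0.112,0],
  [-8,37,15,0,0,-0.112,0],
  [-8,37,15,0,0,0,0],
  [-8,37,15,0,0,0,0],
  [0,0,0,0,0,0,0],
  [0,0,0,0,0,0,0],
  [0,0,0,0,0,0,0],
])

```text
clock: 6.25
tool_pos: [0.5646, 0.2404, 0.2475]
eef_rot: [0.807, 0.59, -0.001, 0.001]
contact_force: [-0.3, -0.0, -1.1]
opening: 0.888
finger_force: 0.0
```

```bash
cat >> h.py <<'E'
def fcloud(d,K,T):
    v,u=np.mgrid[:480,:640]; x=(u-K[0,2])/K[0,0]; y=(v-K[1,2])/K[1,1]; th=np.hypot(x,y); k=np.tan(th)/np.maximum(th,1e-9)
    P=np.stack([x*k*d,-y*k*d,-d],-1); W=P@T[:3,:3].T+T[:3,3]; W[d==0]=np.nan; return W
def fproj(p,K,T):
    w=T[:3,:3].T@(np.asarray(p)-T[:3,3]); x,y,z=w[0],-w[1],-w[2]; rr=np.hypot(x,y); th=np.arctan2(rr,z); return K[0,2]+K[0,0]*th*x/rr,K[1,2]+K[1,1]*th*y/rr
def fray(u,v,K,T,z):
    x=(u-K[0,2])/K[0,0]; y=(v-K[1,2])/K[1,1]; th=np.hypot(x,y); s=np.sin(th)/th
    d=T[:3,:3]@[x*s,-y*s,-np.cos(th)]; return T[:3,3]+d*(z-T[2,3])/d[2]
E
python3 - <<'E'
from h import *
im,d,K,T=snap('wrist'); np.savez('pics/w2.npz',im=im,d=d,K=K,T=T); cv2.imwrite('pics/w2.png',im)
s=r.get_state(); print(s['tool_pos'],s['eef_rot'],s['opening'])
C=fcloud(d,K,T).reshape(-1,3); D=C[(abs(C[:,0]-.565)<.08)&(abs(C[:,1]-.24)<.1)&(C[:,2]>.134)&(C[:,2]<.15)]
vx,vy,x0,y0=cv2.fitLine(D[:,:2].astype(np.float32),cv2.DIST_HUBER,0,.01,.01).ravel()
k=(D[:,:2]-[x0,y0])@[vx,vy]; e=[np.percentile(k,1),np.percentile(k,99)]
print(len(D),'z',np.median(D[:,2]),'ang',np.degrees(np.arctan2(vy,vx)),'ends',[(x0+vx*q,y0+vy*q) for q in e],'len',e[1]-e[0])
t,_d,K2,T2=snap('top'); C=cloud(_d,K2,T2).reshape(-1,3); L=C[(abs(C[:,0]-.61)<.06)&(C[:,1]>-.095)&(C[:,1]<-.0)&(C[:,2]>.12)&(C[:,2]<.17)]
print('knob ymax',np.percentile(L[:,1],[50,98,100]),len(L)); cv2.imwrite('pics/t2.png',t)
E
```

```text
[0.56466531 0.24034223 0.24739707] [ 0.80763452  0.58968222 -0.00082534  0.00082277] 0.9308886650360606
2358 z 0.14276405979159812 ang 70.32378 ends [(np.float64(0.550773416999767), np.float64(0.20680438526868558)), (np.float64(0.5900918488279744), np.float64(0.31676026455404627))] len 0.11677429085686575
knob ymax [-0.05622197 -0.04295035 -0.04215133] 265
```

View pics/w2.png

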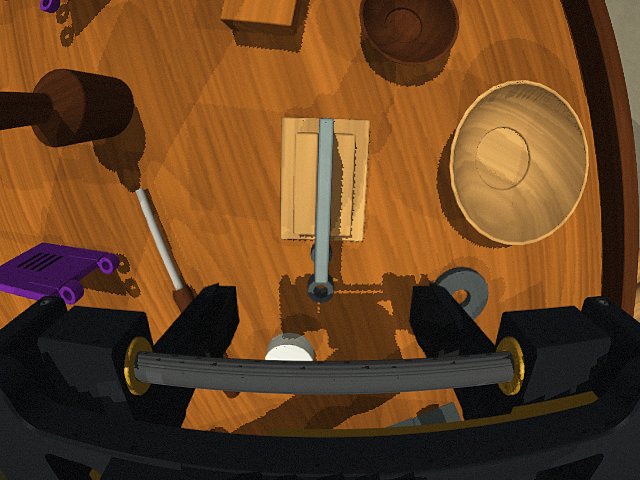

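```bash
python3 - <<'E'
from h import *
w=np.load('pics/w2.npz'); K,T=w['K'],w['T']
for u,v,z in((325,118,.142),(322,280,.142),(320,291,.127)): print('w',fray(u,v,K,T,z).round(4))
t=np.load('pics/top.npz'); K,T=t['K'],t['T']
def ray(u,v,z):
    d=T[:3,:3]@[(u-K[0,2])/K[0,0],-(v-K[1,2])/K[1,1],-1]; return T[:3,3]+d*(z-T[2,3])/d[2]
for u,v,z in((261.2,189.2,.142),(312,210,.142),(318,212.5,.127),(318,220,.045)): print('t',ray(u,v,z).round(4))
E
```

```text
w [0.5896 0.318  0.142 ]
w [0.552  0.2071 0.142 ]
w [0.5453 0.1919 0.127 ]
t [0.5912 0.3168 0.142 ]
t [0.5459 0.2047 0.142 ]
t [0.5439 0.1919 0.127 ]
t [0.5441 0.1936 0.045 ]
```

Knob front face went from y -0.025 to -0.042, which is the middle click. The wrist picture shows the grey door's top edge from (325,118) to (322,280) and its upper knuckle at (320,291). Top and wrist rays agree on the door centre at (0.570, 0.262), yaw -19.7°. Now I grasp it.

>>> step_arm([
  [3,10,-20,0,0,-0.035,0],
  [3,10,-40,0,0,0,0],
  [0,0,-40,0,0,0,0],
  [0,0,-30,0,0,0,0],
  [0,0,-12,0,0,0,0],
  [0,0,0,0,0,0,0],
  [0,0,0,0,0,0,1],
  [0,0,0,0,0,0,1],
  [0,0,0,0,0,0,1],
  [0,0,0,0,0,0,1],
  [0,0,0,0,0,0,1],
  [0,0,0,0,0,0,1],
  [0,0,0,0,0,0,1],
  [0,0,0,0,0,0,1],
], force=35)

```text
clock: 7.75
tool_pos: [0.5703, 0.2632, 0.1057]
eef_rot: [0.817, 0.577, -0.0, 0.0]
contact_force: [-0.3, -0.5, -0.1]
opening: 0.297
finger_force: 0.0
```

>>> step_arm([
  [0,0,0,0,0,0,1],
  [0,0,0,0,0,0,1],
  [0,0,0,0,0,0,1],
  [0,0,0,0,0,0,1],
  [0,0,0,0,0,0,1],
  [0,0,0,0,0,0,1],
], force=40)

```text
clock: 8.35
tool_pos: [0.5703, 0.2632, 0.1057]
eef_rot: [0.817, 0.577, -0.0, 0.0]
contact_force: [1.0, 0.5, -1.3]
opening: 0.113
finger_force: 40.0
```

Gripped at about 10 mm opening with 40 N. I lift the door and refine the pin position from the stored, unoccluded images.

>>> step_arm([
  [0,0,5,0,0,0,1],
  [0,0,10,0,0,0,1],
  [0,0,20,0,0,0,1],
  [0,0,25,0,0,0,1],
  [0,0,25,0,0,0,1],
  [0,0,15,0,0,0,1],
  [0,0,0,0,0,0,1],
])

```text
clock: 9.05
tool_pos: [0.5716, 0.2636, 0.2086]
eef_rot: [0.817, 0.577, 0.002, 0.0]
contact_force: [-0.2, -0.0, -3.0]
opening: 0.108
finger_force: 40.0
```

```bash
python3 - <<'E'
from h import *
t=np.load('pics/top.npz'); s=np.load('pics/scene.npz'); w=np.load('pics/w1.npz')
def proj(p,K,T):
    q=T[:3,:3].T@(np.asarray(p)-T[:3,3]); return K[0,0]*q[0]/-q[2]+K[0,2],K[1,2]-K[1,1]*q[1]/-q[2]
P={'hi':(.4437,-.1221,.167),'hf':(.4437,-.1221,.147),'lo':(.4437,-.1221,.085)}
tiles=[]
for n,z,f in(('t',t,proj),('s',s,proj),('w',w,fproj)):
    uv=np.array([f(p,z['K'],z['T']) for p in P.values()]); c=uv.mean(0).round().astype(int); c=np.clip(c,[20,20],[619,459])
    a=cv2.resize(z['im'][c[1]-20:c[1]+20,c[0]-20:c[0]+20],(260,260),interpolation=cv2.INTER_CUBIC)
    print(n,'crop origin',c-20,'scale 6.5; pred in crop',((uv-(c-20)+.5)*6.5).round(0).tolist()); tiles.append(a)
cv2.imwrite('pics/pins.png',np.hstack(tiles))
E
```

```text
t crop origin [444 239] scale 6.5; pred in crop [[161.0, 123.0], [143.0, 130.0], [90.0, 152.0]]
s crop origin [179 200] scale 6.5; pred in crop [[115.0, 81.0], [125.0, 112.0], [153.0, 204.0]]
w crop origin [ 61 428] scale 6.5; pred in crop [[15.0, 329.0], [90.0, 206.0], [303.0, -128.0]]
```

View pics/pins.png

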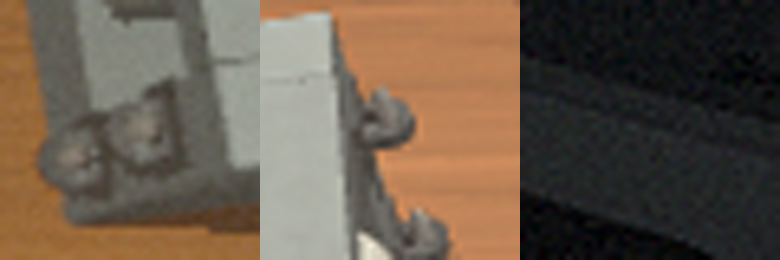

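In the crops both pins sit within a few mm of the prediction: top view tips near (150,128) and (85,155), scene view tips near (120,93) and (160,212). I carry the door to about 40 mm in front of the pins, at a height where the lower knuckle passes between the lower pin and the upper lug.

>>> step_arm([
  [-5,-14,0,0,0,0,1],
  [-10,-27,-3,0,0,0,1],
  [-10,-27,-3,0,0,0,1],
  [-10,-27,-3,0,0,0,1],
  [-10,-27,-3,0,0,0,1],
  [-10,-27,-3,0,0,0,1],
  [-10,-27,-3,0,0,0,1],
  [-10,-27,-3,0,0,0,1],
  [-10,-27,-3,0,0,0,1],
  [-10,-27,-3,0,0,0,1],
  [-6,-16,-3,0,0,0,1],
  [0,0,0,0,0,0,1],
  [0,0,0,0,0,0,1],
  [0,0,0,0,0,0,1],
])

```text
clock: 10.45
tool_pos: [0.4698, -0.0085, 0.1756]
eef_rot: [0.816, 0.578, 0.0, -0.0]
contact_force: [-0.1, 0.7, -3.4]
opening: 0.108
finger_force: 40.0
```

```bash
python3 - <<'E'
from h import *
st=r.get_state(); p=st['tool_pos']; print(p,st['eef_rot'],st['contact_force'])
kn=np.array([p[0]-.0254,p[1]-.071]); zb=p[2]-.0937
def proj(q,K,T):
    q=T[:3,:3].T@(np.asarray(q)-T[:3,3]); return K[0,0]*q[0]/-q[2]+K[0,2],K[1,2]-K[1,1]*q[1]/-q[2]
tl=[]
for n in('top','scene'):
    im,d,K,T=snap(n); np.savez(f'pics/{n}3.npz',im=im,d=d,K=K,T=T)
    Q=[(*kn,zb+.115),(*kn,zb+.033),(.4445,-.1215,.167),(.4445,-.1215,.085)]
    uv=np.array([proj(q,K,T) for q in Q]); c=uv.mean(0).round().astype(int)
    tl.append(cv2.resize(im[c[1]-40:c[1]+40,c[0]-40:c[0]+40],(400,400),interpolation=cv2.INTER_CUBIC)); print(n,((uv-c+40.5)*5).round(0).tolist())
cv2.imwrite('pics/hov.png',np.hstack(tl))
E
```

```text
[ 0.46983901 -0.00846869  0.1756467 ] [ 8.16257221e-01  5.77688456e-01  4.02957900e-04 -1.88365258e-04] [-0.1156381   0.65426445 -3.37549506]
top [[185.0, 187.0], [135.0, 211.0], [267.0, 197.0], [213.0, 220.0]]
scene [[227.0, 133.0], [253.0, 230.0], [155.0, 174.0], [183.0, 268.0]]
```

View pics/hov.png

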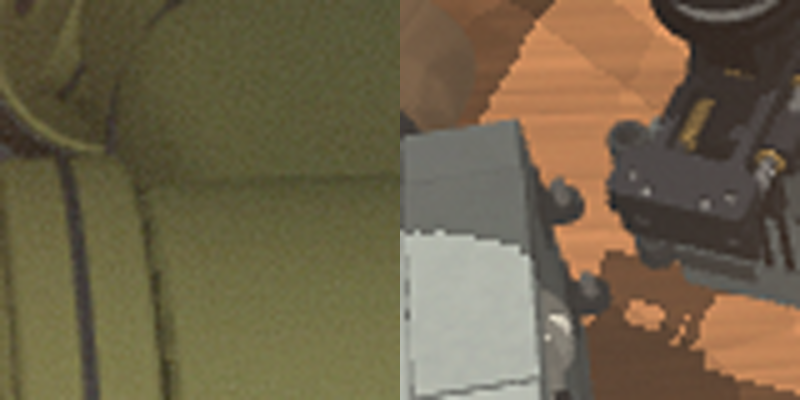

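The scene crop (right) shows the upper knuckle at (628,133), exactly as predicted. The pins at (555,183) and (583,278) are a few px lower than predicted; the top view is hidden by the arm. I'll check the pins using depth.

```bash
python3 - <<'E'
from h import *
O=np.array([.5507,-.1998]); y=np.radians(-81.9); R=np.array([[np.cos(y),-np.sin(y)],[np.sin(y),np.cos(y)]])
for f in('top','scene','scene3'):
    z=np.load(f'pics/{f}.npz'); C=cloud(z['d'],z['K'],z['T']).reshape(-1,3); C=C[~np.isnan(C[:,0])]
    q=(C[:,:2]-O)@R*1e3; h=C[:,2]*1e3
    # body end faces & front in same frame
    b=(h>120)&(h<188)&(q[:,0]>-84)&(q[:,0]<-72)&(q[:,1]<60)&(q[:,1]>-60); print(f,'front x',np.median(q[b,0]).round(1),b.sum())
    b=(h>191)&(h<199)&(abs(q[:,0]+40)<25); e=q[b,1]; print('  top y ext',np.percentile(e,[.5,99.5]).round(1))
    for n,a,bb in(('hi',136,170),('lo',54,90)):
        m=(h>a)&(h<bb)&(q[:,0]<-84)&(q[:,0]>-125)&(q[:,1]<-70)&(q[:,1]>-130); 
        if m.sum(): print('  ',n,m.sum(),'x',np.percentile(q[m,0],[0,5,50,95]).round(1),'y',np.percentile(q[m,1],[0,5,50,95,100]).round(1),'h',np.percentile(h[m],[5,50,95]).round(0))
E
```

```text
top front x -81.3 360
  top y ext [-213.   112.9]
   hi 107 x [-104.4 -103.2  -94.8  -84.2] y [-109.5 -104.5  -95.4  -84.8  -80.2] h [141. 148. 164.]
   lo 91 x [-104.8 -103.   -93.4  -84.4] y [-109.8 -105.1  -95.9  -84.4  -81. ] h [61. 66. 81.]
scene front x -80.5 107
  top y ext [-208.5  117.7]
   hi 59 x [-102.8 -101.5  -93.1  -84.6] y [-100.9 -100.   -89.7  -81.3  -79.1] h [139. 146. 161.]
   lo 50 x [-102.2 -100.7  -93.2  -85.5] y [-101.1  -98.1  -89.1  -81.3  -78.8] h [59. 65. 81.]
scene3 front x -80.6 105
  top y ext [-207.2  117.8]
   hi 60 x [-103.  -101.2  -93.2  -84.7] y [-103.  -101.1  -90.1  -83.2  -81.5] h [139. 145. 161.]
   lo 49 x [-102.  -101.1  -93.   -85. ] y [-99.6 -98.3 -90.5 -82.7 -81.9] h [59. 63. 82.]
```

```bash
python3 - <<'E'
from h import *
O=np.array([.5507,-.1998]); y=np.radians(-81.9); R=np.array([[np.cos(y),-np.sin(y)],[np.sin(y),np.cos(y)]])
kn=np.array([.4698-.0254,-.0085-.071]); k0=(kn-O)@R*1e3; print('expected knuckle own',k0.round(1))
z=np.load('pics/scene3.npz'); C=cloud(z['d'],z['K'],z['T']).reshape(-1,3); im=z['im'].reshape(-1,3)
q=(C[:,:2]-O)@R*1e3; h=C[:,2]*1e3
for a,b in((186,206),(170,186),(80,118)):
    m=(h>a)&(h<b)&(np.hypot(*(q-k0).T)<22)
    if m.sum(): print((a,b),m.sum(),'x',np.percentile(q[m,0],[2,50,98]).round(1),'y',np.percentile(q[m,1],[2,50,98]).round(1),'h',np.percentile(h[m],[2,50,98]).round(0))
# known: start scene door far edge & knuckle high in rack
z=np.load('pics/scene.npz'); C=cloud(z['d'],z['K'],z['T']).reshape(-1,3); D=C[(abs(C[:,2]-.128)<.007)&(np.hypot(C[:,0]-.545,C[:,1]-.192)<.02)]; print('rack knuckle scene',len(D),D.min(0).round(4),np.median(D,0).round(4),D.max(0).round(4))
z=np.load('pics/top.npz'); C=cloud(z['d'],z['K'],z['T']).reshape(-1,3); D=C[(abs(C[:,2]-.128)<.007)&(np.hypot(C[:,0]-.545,C[:,1]-.192)<.02)]; print('rack knuckle top',len(D),D.min(0).round(4),np.median(D,0).round(4),D.max(0).round(4))
E
```

```text
expected knuckle own [-134.1  -88.3]
(186, 206) 41 x [-147.  -133.  -125.7] y [-96.8 -89.1 -78. ] h [186. 195. 203.]
(170, 186) 3 x [-135.7 -134.9 -124.9] y [-97.3 -93.4 -83.5] h [183. 186. 186.]
(80, 118) 58 x [-150.  -136.3 -125.2] y [-84.7 -77.9 -73.3] h [ 86. 107. 117.]
rack knuckle scene 49 [0.5371 0.1825 0.1212] [0.5522 0.1925 0.1254] [0.5603 0.2075 0.132 ]
rack knuckle top 74 [0.534  0.1831 0.1216] [0.546  0.1943 0.1269] [0.5549 0.2117 0.1322]
```

>>> step_arm([
  [0,-10,0,0,0,0,1],
  [0.5,-12,0,0,0,0,1],
  [0.5,-12,0,0,0,0,1],
  [0,-8,0,0,0,0,1],
  [0,0,-4,0,0,0,1],
  [0,0,-4,0,0,0,1],
  [0,0,0,0,0,0,1],
])

```text
clock: 11.25
tool_pos: [0.47, -0.0515, 0.1674]
eef_rot: [0.817, 0.577, -0.0, -0.001]
contact_force: [-0.8, 4.9, -3.1]
opening: 0.107
finger_force: 40.0
```

>>> step_arm([
  [0,1,0,0,0,0,1],
  [0,1,0,0,0,0,1],
  [0,0,0,0,0,0,1],
])

```text
clock: 11.55
tool_pos: [0.4704, -0.0505, 0.1678]
eef_rot: [0.817, 0.577, -0.0, 0.001]
contact_force: [-0.1, -0.1, -3.8]
opening: 0.113
finger_force: 40.0
```

>>> step_arm([
  [0,0,-2,0,0,0,1],
  [0,0,-2,0,0,0,1],
  [0,0,-2,0,0,0,1],
  [0,0,0,0,0,0,1],
])

```text
clock: 11.95
tool_pos: [0.4701, -0.0499, 0.1614]
eef_rot: [0.817, 0.577, -0.0, -0.0]
contact_force: [-0.1, 0.6, -3.1]
opening: 0.107
finger_force: 40.0
```

>>> step_arm([
  [0,0,-2,0,0,0,1],
  [0,0,-2,0,0,0,1],
  [0,0,-2,0,0,0,1],
  [0,0,0,0,0,0,1],
])

```text
clock: 12.35
tool_pos: [0.4701, -0.0498, 0.1555]
eef_rot: [0.817, 0.577, -0.0, -0.0]
contact_force: [0.5, -1.2, -3.9]
opening: 0.111
finger_force: 40.0
```

>>> step_arm([
  [0,0,-2,0,0,0,1],
  [0,0,-2,0,0,0,1],
  [0,0,-2,0,0,0,1],
  [0,0,0,0,0,0,1],
])

```text
clock: 12.75
tool_pos: [0.4701, -0.0498, 0.1495]
eef_rot: [0.817, 0.577, -0.0, -0.0]
contact_force: [-0.0, -0.2, -3.7]
opening: 0.108
finger_force: 40.0
```

>>> step_arm([
  [0,0,-2,0,0,0,1],
  [0,0,-2,0,0,0,1],
  [0,0,-1,0,0,0,1],
  [0,0,0,0,0,0,1],
])

```text
clock: 13.15
tool_pos: [0.4702, -0.0498, 0.1446]
eef_rot: [0.817, 0.577, -0.0, -0.0]
contact_force: [0.3, 0.2, -2.6]
opening: 0.104
finger_force: 40.0
```

>>> step_arm([
  [0,0,-1,0,0,0,1],
  [0,0,-1,0,0,0,1],
  [0,0,0,0,0,0,1],
])

```text
clock: 13.45
tool_pos: [0.4705, -0.0498, 0.143]
eef_rot: [0.817, 0.577, 0.0, 0.0]
contact_force: [0.2, 2.0, 0.3]
opening: 0.113
finger_force: 40.0
```

Touchdown is at TCP z 0.143, exactly the seated height. I release, and rise straight up.

>>> step_arm([
  [0,0,-0.5,0,0,0,1],
  [0,0,0,0,0,0,0.8],
  [0,0,0,0,0,0,0.5],
  [0,0,0,0,0,0,0.4],
  [0,0,0,0,0,0,0.4],
  [0,0,0,0,0,0,0.4],
  [0,0,0,0,0,0,0.4],
], force=5)

```text
clock: 14.15
tool_pos: [0.4703, -0.0499, 0.1423]
eef_rot: [0.817, 0.577, 0.0, 0.0]
contact_force: [-0.2, -0.1, 1.3]
opening: 0.592
finger_force: 0.0
```

```bash
python3 - <<'E'
from h import *
s=r.get_state(); print(s['opening'],s['tool_pos'],s['contact_force'])
pin=np.array([.4455,-.121])
for f in(70,60,50,40,30,20,14,8,6):
    p=np.radians(f); a=np.radians(f+82); t=.0175*abs(np.cos(a))+.010*abs(np.sin(a))
    print(f,(pin+.095*np.array([np.cos(p),np.sin(p)])+(.005+t)*np.array([-np.sin(p),np.cos(p)])).round(4))
E
```

```text
0.5915485176924159 [ 0.47032021 -0.04985465  0.14225274] [-0.15672286 -0.10095121  1.34135236]
70 [ 0.4544 -0.0231]
60 [ 0.4714 -0.0263]
50 [ 0.4881 -0.0327]
40 [ 0.5036 -0.0425]
30 [ 0.5174 -0.0555]
20 [ 0.5285 -0.0712]
14 [ 0.5336 -0.0817]
8 [ 0.5375 -0.0929]
6 [ 0.5383 -0.0956]
```

>>> step_arm([
  [0,0,15,0,0,0,0.4],
  [0,0,30,0,0,0,0.4],
  [0,0,35,0,0,0,0.4],
  [-16,14,10,0,0,0.12,1],
  [-16,14,0,0,0,0.12,1],
  [-16,14,0,0,0,0.12,1],
  [-16,14,0,0,0,0.12,1],
  [0,0,0,0,0,0,1],
  [0,0,0,0,0,0,1],
  [0,0,0,0,0,0,1],
])

```text
clock: 15.15
tool_pos: [0.4074, 0.0055, 0.2323]
eef_rot: [0.657, 0.754, 0.0, 0.001]
contact_force: [0.3, 0.2, 0.2]
opening: 0.007
finger_force: 0.0
```

```bash
python3 - <<'E'
from h import *
im,d,K,T=snap('scene'); cv2.imwrite('pics/s4.png',cv2.resize(im[150:330,120:360],(800,600),interpolation=cv2.INTER_CUBIC)); s=r.get_state(); print(s['tool_pos'],s['opening'])
C=cloud(d,K,T).reshape(-1,3); D=C[(C[:,2]>.174)&(C[:,2]<.188)&(C[:,0]>.44)&(C[:,0]<.53)&(C[:,1]>-.115)&(C[:,1]<.02)]
vx,vy,x0,y0=cv2.fitLine(D[:,:2].astype(np.float32),cv2.DIST_HUBER,0,.01,.01).ravel(); k=(D[:,:2]-[x0,y0])@[vx,vy]
print(len(D),np.percentile(D[:,2],[5,50,95]),np.degrees(np.arctan2(vy,vx)),[(x0+vx*q,y0+vy*q) for q in(k.min(),k.max())])
E
```

```text
[0.40736232 0.00544082 0.23229038] 0.0035610160948958453
140 [0.17424871 0.17685248 0.18090641] 70.304214 [(np.float64(0.4525554593751832), np.float64(-0.10619709328953994)), (np.float64(0.4925260129987248), np.float64(0.005462226929480604))]
```

View pics/s4.png

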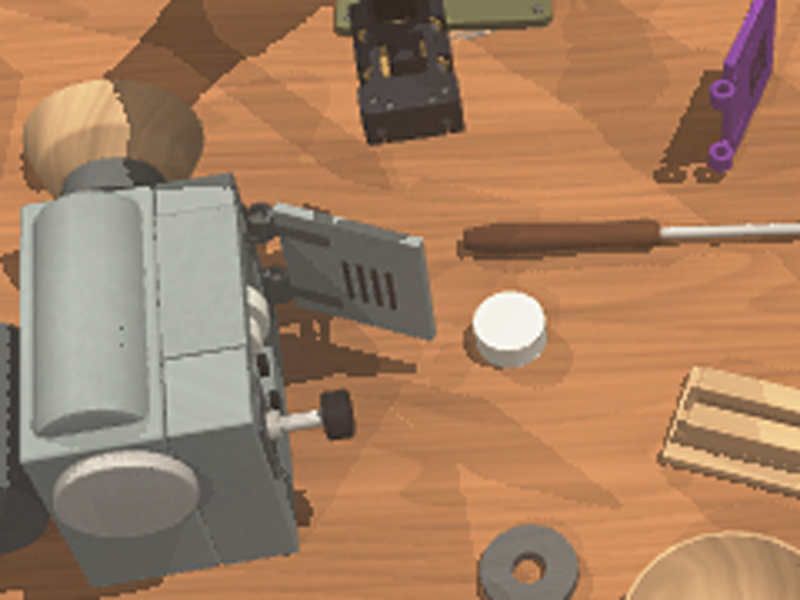

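The scene crop shows the door hanging open on both pintles (260,220)/(275,285). Its top is at about 0.178 m and its lower edge is level. I bring the shut fingers down on its outer side.

>>> step_arm([
  [0,0,-40,0,0,0,1],
  [0,0,-40,0,0,0,1],
  [0,0,-5,0,0,0,1],
  [14,-10,0,0,0,0,1],
  [14,-10,0,0,0,0,1],
  [12,-8,0,0,0,0,1],
  [8,-1,0,0,0,0,1],
  [8,-1,0,0,0,0,1],
  [8,-1,0,0,0,0,1],
  [8,-3,0,0,0,0,1],
  [8,-3,0,0,0,0,1],
  [0,0,0,0,0,0,1],
])

```text
clock: 16.4
tool_pos: [0.4878, -0.0312, 0.1473]
eef_rot: [0.656, 0.754, 0.0, 0.001]
contact_force: [-0.7, -0.0, 0.1]
opening: 0.006
finger_force: 0.0
```

>>> step_arm([
  [8,-5,0,0,0,0,1],
  [8,-5,0,0,0,0,1],
  [7,-6.5,0,0,0,0,1],
  [7,-6.5,0,0,0,0,1],
  [5.5,-8,0,0,0,0,1],
  [5.5,-8,0,0,0,0,1],
  [2.5,-5,0,0,0,0,1],
  [2.5,-5,0,0,0,0,1],
  [0,0,0,0,0,0,1],
])

```text
clock: 17.3
tool_pos: [0.5326, -0.0809, 0.1473]
eef_rot: [0.657, 0.754, -0.0, 0.0]
contact_force: [0.2, 0.3, -0.7]
opening: 0.002
finger_force: 0.4
```

>>> step_arm([
  [1,-2,0,0,0,0,1],
  [1,-2,0,0,0,0,1],
  [1,-2,0,0,0,0,1],
  [0.5,-2,0,0,0,0,1],
  [0,0,0,0,0,0,1],
])

```text
clock: 17.8
tool_pos: [0.5359, -0.0882, 0.1473]
eef_rot: [0.656, 0.754, 0.0, 0.0]
contact_force: [-0.1, 1.1, 0.2]
opening: 0.005
finger_force: 0.1
```

>>> step_arm([
  [0,-1.5,0,0,0,0,1],
  [0,-1.5,0,0,0,0,1],
  [0,-1.5,0,0,0,0,1],
  [0,0,0,0,0,0,1],
])

```text
clock: 18.2
tool_pos: [0.5358, -0.0927, 0.1473]
eef_rot: [0.656, 0.754, -0.0, 0.0]
contact_force: [-0.8, 0.2, -0.2]
opening: 0.006
finger_force: 0.1
```

>>> step_arm([
  [0,-1.5,0,0,0,0,1],
  [0,-1.5,0,0,0,0,1],
  [0,0,0,0,0,0,1],
])

```text
clock: 18.5
tool_pos: [0.5358, -0.0937, 0.1472]
eef_rot: [0.656, 0.755, 0.001, -0.001]
contact_force: [0.9, 4.9, 1.2]
opening: 0.006
finger_force: 2.4
```

The door is on its stops at 4.9 N. I hold briefly, then withdraw and check.

>>> step_arm([
  [0,0,0,0,0,0,1],
  [0,0,0,0,0,0,1],
  [0,0,0,0,0,0,1],
  [0,1,0,0,0,0,1],
  [0,2,0,0,0,0,1],
  [0,10,0,0,0,0,1],
  [0,25,0,0,0,0,1],
  [0,30,20,0,0,0,1],
  [0,30,40,0,0,0,1],
  [0,30,40,0,0,0,1],
  [-10,20,0,0,0,0,1],
  [0,0,0,0,0,0,1],
  [0,0,0,0,0,0,1],
  [0,0,0,0,0,0,1],
])

```text
clock: 19.9
tool_pos: [0.5256, 0.0509, 0.2466]
eef_rot: [0.657, 0.754, -0.001, 0.0]
contact_force: [-0.1, -0.1, -0.8]
opening: 0.008
finger_force: 0.0
```

```bash
python3 - <<'E'
from h import *
im,d,K,T=snap('scene'); cv2.imwrite('pics/s5.png',cv2.resize(im[170:330,130:343],(800,600),interpolation=cv2.INTER_CUBIC)); s=r.get_state(); print(s['tool_pos'],s['clock'])
O=np.array([.5507,-.1998]); y=np.radians(-81.9); R=np.array([[np.cos(y),-np.sin(y)],[np.sin(y),np.cos(y)]])
C=cloud(d,K,T).reshape(-1,3); q=(C[:,:2]-O)@R*1e3; h=C[:,2]*1e3
m=(h>173)&(h<185)&(q[:,0]<-84)&(q[:,0]>-140)&(abs(q[:,1]+21)<62)
for a in range(-80,45,20):
    k=m&(q[:,1]>=a)&(q[:,1]<a+20); print(a,k.sum(),np.median(q[k],0).round(1),np.percentile(h[k],95).round(0)) if k.sum() else 0
k=(h>125)&(h<165)&(abs(q[:,1]-85)<22)&(q[:,0]<-125); print('knob outer x',np.percentile(q[k,0],[2]).round(1))
E
```

```text
[0.52568509 0.0507992  0.24655935] 19.95
-80 21 [-92.4 -67.5] 181.0
-60 25 [-92.7 -48.7] 181.0
-40 24 [-93.4 -31.3] 179.0
-20 27 [-93.   -9.5] 180.0
0 22 [-93.6  10.5] 178.0
20 23 [-94.   31.8] 179.0
40 1 [-97.8  40.2] 173.0
knob outer x [-143.9]
```

View pics/s5.png

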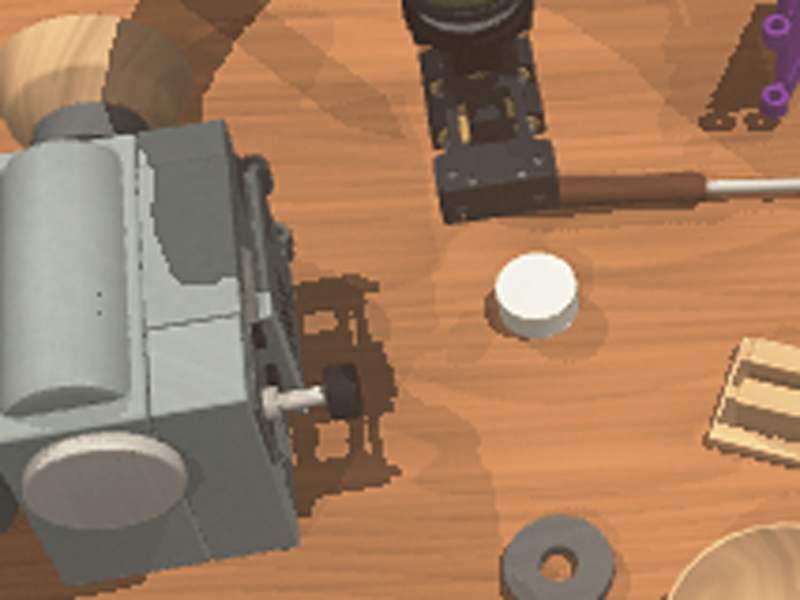

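The picture shows the door shut flat along the lathe front, from (250,165) to (290,370). Its top edge is level at 180 mm and lies at x of about -93. The knob at (340,390) is at -144, the middle click, and the arm is clear.

```bash
python3 -c "
from plant import r
print(r.finish_job())"
```

```text
the job is handed in; nothing more can be done
None
```

The job is handed in: the rod is in its middle click, and the door hangs seated on both pins and is shut against its stops. The arm is clear and the bystanders were not touched; the hand-in call returned no verdict.

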